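# Make up two reed-making kits

### The arm

A 6-joint arm with a two-finger parallel gripper is mounted at the origin on the work surface. World frame = base frame: x ahead of the robot, y to its left, z up, the work surface at z = 0. Lengths are in mm, angles in rad, forces in N, time in s.
With the tool pointing down it reaches from about 400 to 825 mm from the base axis. Payload 7 kg.
Tool frame: the origin (TCP) lies at the very end of the fingers, on their centre line; the grasp point (between the pads) lies 19 mm behind it; z points along the fingers, y is the line along which they close (so a half turn about z gives the same grasp; the last joint's range is limited). The gripper opens to 88 mm and grips with 3 to 60 N. Pads are 19 mm wide; open, the fingers measure 130 mm over their backs; the gripper's body (78 mm by 193 mm) begins 47 mm behind the grasp point.
Start: joints at [-0.947, 0.359, 0.012, 0, -1.224, -0.288], TCP at [222.402, -637.285, 226.561] pointing down, gripper open.
Joint ranges: [-3.07, 3.07], [-1.43, 2.12], [-1.02, 1.25], [-3.03, 1.67], [-3.05, -0], [-3.03, 3.03]. Speed limits (rad/s): [2.39, 2.39, 3.01, 3.14, 3.14, 3.14].

### API

Orientations are given as a unit quaternion [x, y, z, w].
In Python, from plant import bot gives the robot as it stands. Calls block until the motion is done:
- bot.move_ptp(position, orientation): joint-space move of the TCP to a pose.
- bot.line_to(position, velocity=150, ori=None): straight line of the TCP; ori=None keeps the orientation; velocity is the mean speed in mm/s.
- bot.move_joints(angles): joint-space move.
- bot.move_gripper(opening, force=None): finger opening in mm; force is the grip in N (None keeps the last); returns when the fingers have stopped.
- bot.pause(seconds).
- bot.solve_ik(position, orientation): joint angles nearest the present ones, or None.
- bot.read_state(): the state.
- bot.camera(name): name is "scene" or "top" or "wrist"; returns the picture (400x640x3 uint8, red, green, blue); there is no depth.
- bot.get_calibration(name): a dict with "fx", "fy", "cx", "cy" (pixels), "view" (4x4, takes a point from world to camera coordinates); the wrist camera has in their place "T_tool_cam" (4x4, takes a point from camera to tool coordinates, whose origin is the TCP and whose axes are the flange's). Camera axes: x right, y up, looking along -z (the intrinsics and any distortion apply to the point x, -y, -z); pixel columns grow to the right and rows downward; lengths in mm; the calibration is good to about 2 mm. A picture is of the moment at which its call begins: read the wrist's pose just before it. get_calibration takes no time and is no camera call.
A pose or a line that the arm cannot do raises bot.Unreachable and nothing moves.
- bot.close_job(): hands the job in; it is judged then, once.
The state is a dict: "t": time; "joint_pos": joint angles; "qvel": joint speeds; "tau": joint torques, N m; "tcp_pos": TCP position; "eef_rot": TCP orientation; "contact_force": force on the tool from outside, world axes, zero at the start; "moment": the same for the moment, N m; "width": finger opening in mm; "finger_force": force on a finger pad.
Only numpy, scipy, OpenCV 4.12 (cv2) and the standard library are available. Lean on these libraries where they do the work, as an engineer would, in place of code of your own. Each camera call takes 0.05 s, during which the arm holds its last target. There are 200 camera calls.

### The job

Make up two reed-making kits from the stock on the brown paper. Blue tray: the green thread spool in the cork-floored end, the brass wax tin in the middle compartment and the sanding block in the long bare end; white tray: the red thread spool in the cork-floored end and the black-lidded glue jar in the middle, its long end left empty. Everything stands upright (the block grit side up) flat on its compartment floor, let go, and the white spool, the mug and the storage jar stay where they are.

Things in the scene. Friction and masses are not known exactly. Their poses are not given: they have to be found in the camera images.
- blue_tray: Blue painted tray fixed to the bench, 198 (x) x 68 (y) mm; wall tops 10 mm and floors 4 mm above the origin (centre of underside, z up); walls 4 mm thick, the two dividers dark wood. Three compartments along x, each 60 mm wide in y: cork-floored end (brown), 56 mm long, centre x = -67 mm; middle, 56 mm long, centre x = -7 mm; long bare end, 70 mm long, centre x = +60 mm. Any yaw.
- white_tray: White painted tray fixed to the bench, 198 (x) x 68 (y) mm; wall tops 10 mm and floors 4 mm above the origin (centre of underside, z up); walls 4 mm thick, the two dividers dark wood. Three compartments along x, each 60 mm wide in y: cork-floored end (brown), 56 mm long, centre x = -67 mm; middle, 56 mm long, centre x = -7 mm; long bare end, 70 mm long, centre x = +60 mm. Any yaw.
- green_spool: Upright spool full of dark green thread, a cylinder 34 mm in diameter, 40 mm high, with a small wooden hub showing at the top (the hub is the top 2 mm); 45 g, to go in the blue tray. Origin at the centre of its underside, z up.
- red_spool: Upright spool full of red thread, a cylinder 34 mm in diameter, 40 mm high, with a small wooden hub showing at the top (the hub is the top 2 mm); 45 g, to go in the white tray. Origin at the centre of its underside, z up.
- wax_tin: Round closed brass tin with a yellow disc on its lid, 39 mm in diameter, 32 mm high, about 60 g, standing upright. Origin at the centre of its underside, z up.
- glue_jar: Small round amber jar with a paper label and a black screw lid, 38 mm in diameter, 44 mm high, about 80 g, standing upright. Origin at the centre of its underside, z up.
- sanding_block: Pale wooden block with dark red-brown grit on its top face, 50 (x) x 30 (y) x 32 (z) mm, about 50 g, lying grit side up at any yaw. Origin at the centre of its underside, x along its length, z up.
- white_spool: Upright spool full of white thread, a cylinder 34 mm in diameter, 40 mm high, with a small wooden hub showing at the top (the hub is the top 2 mm); it is not part of any kit and stays in the stock. Origin at the centre of its underside, z up.
- mug: White mug standing beyond the stock, 76 mm in diameter, 72 mm high, handle towards its +y; leave alone. Origin at the centre of its underside.
- store_jar: Grey storage jar with a red and white checked lid, 78 mm in diameter, 74 mm high, beyond the stock; leave alone. Origin at the centre of its underside.
Mind the look-alikes: they are no part of the job. Of the things that look like the red_spool, the smaller one is meant. What is shaped like the glue_jar but purple is not meant.

How it is judged (in metres and radians):
At the end, for the whole second after the job is handed in: Each kit thing is at rest within the walls of the compartment named in the goal, upright within 0.1 rad, its base -2 to +3 mm from that floor; white spool, mug and storage jar are upright and within 20 mm of where they began (x of green_spool in the frame of blue_tray between -0.08 and -0.054 m and y of green_spool in the frame of blue_tray between -0.015 and 0.015 m and z of green_spool in the frame of blue_tray between 0.002 and 0.007 m and angle between each of green_spool, wax_tin, sanding_block, red_spool, glue_jar, white_spool, mug, store_jar's own z axis and vertical below 0.1 rad and linear speed of each of green_spool, wax_tin, sanding_block, red_spool, glue_jar below 0.02 m/s and angular speed of each of green_spool, wax_tin, sanding_block, red_spool, glue_jar below 0.2 rad/s and x of wax_tin in the frame of blue_tray between -0.018 and 0.004 m and y of wax_tin in the frame of blue_tray between -0.013 and 0.013 m and z of wax_tin in the frame of blue_tray between 0.002 and 0.007 m and x of sanding_block in the frame of blue_tray between 0.038 and 0.082 m and y of sanding_block in the frame of blue_tray between -0.017 and 0.017 m and z of sanding_block in the frame of blue_tray between 0.002 and 0.007 m and x of red_spool in the frame of white_tray between -0.08 and -0.054 m and y of red_spool in the frame of white_tray between -0.015 and 0.015 m and z of red_spool in the frame of white_tray between 0.002 and 0.007 m and x of glue_jar in the frame of white_tray between -0.018 and 0.004 m and y of glue_jar in the frame of white_tray between -0.013 and 0.013 m and z of glue_jar in the frame of white_tray between 0.002 and 0.007 m and distance of each of white_spool, mug, store_jar from where it was at the start of the episode below 0.02 m); the robot touches nothing.
It fails at once if the white spool is shifted more than 20 mm (distance of white_spool from where it was at the start of the episode above 0.02 m).
It fails at once if the mug is shifted more than 20 mm (distance of mug from where it was at the start of the episode above 0.02 m).
It fails at once if the storage jar is shifted more than 20 mm (distance of store_jar from where it was at the start of the episode above 0.02 m).
It also fails if it takes over 115 s, if anything falls off the work surface, if the arm or the gripper's body presses on something with over 40 N, if the wrist force passes 120 N, or if a joint passes its speed limit or range.

## Working session

There is one attempt and no reset: what is moved stays moved. The work goes in short steps, each a Python script; the robot and the scene stay as the last script left them, time stands still between calls to the robot, and variables do not carry over. Pictures are saved under pics/ and viewed, at most 14 in all, crops included, and the job is handed in when it is done.

```bash
mkdir -p pics
python3 - <<'E'
from plant import bot
import cv2
for n in("top","scene"):
    cv2.imwrite(f"pics/{n}0.png",bot.camera(n)[...,::-1]); print(n,bot.get_calibration(n))
print(bot.get_calibration("wrist")); print(bot.read_state())
E
```

```text
top {'fx': 453.80672852989443, 'fy': 453.80672852989443, 'cx': 324.1744069777901, 'cy': 203.51257512030585, 'view': array([[ 1.37567445e-02, -9.99864333e-01, -9.05913451e-03,
         8.96266227e+00],
       [ 9.96822450e-01,  1.30028648e-02,  7.85870816e-02,
        -5.86253682e+02],
       [-7.84586253e-02, -1.01114511e-02,  9.96866091e-01,
        -1.10735046e+03],
       [ 0.00000000e+00,  0.00000000e+00,  0.00000000e+00,
         1.00000000e+00]])}
scene {'fx': 457.1571420139562, 'fy': 457.1571420139562, 'cx': 312.1133087406031, 'cy': 209.39090466412603, 'view': array([[-4.24728703e-01,  9.05233371e-01, -1.25727144e-02,
         2.31781893e+02],
       [-7.42314119e-01, -3.40271223e-01,  5.77222006e-01,
         4.05537078e+02],
       [ 5.18242489e-01,  2.54495657e-01,  8.16490467e-01,
        -1.27179682e+03],
       [ 0.00000000e+00,  0.00000000e+00,  0.00000000e+00,
         1.00000000e+00]])}
{'fx': 293.094937691334, 'fy': 293.094937691334, 'cx': 324.5325165958475, 'cy': 198.46838515821256, 'T_tool_cam': array([[-4.63221156e-04,  9.68826351e-01,  2.47740362e-01,
         6.
[... 289 characters left out ...]
_pos': array([-9.46874307e-01,  3.59353592e-01,  1.11120860e-02, -2.78337077e-04,
       -1.22410007e+00, -2.88117009e-01]), 'qvel': array([-8.68259285e-04, -1.48694988e-03,  1.89485416e-03, -2.97990100e-05,
        5.16657951e-04, -1.45444396e-03]), 'tau': array([-2.25878888e-03, -5.84162378e+01,  2.93750328e+01,  7.01553136e+00,
        1.01566533e-02, -4.22808864e-05]), 'tcp_pos': array([ 222.25333732, -636.8810151 ,  225.68032158]), 'eef_rot': array([-1.67067945e-01,  9.85945073e-01,  7.51297310e-04, -2.22767240e-04]), 'contact_force': array([-0.46308193, -0.26297194, -0.47340451]), 'moment': array([ 0.00354079, -0.04105224, -0.02492761]), 'finger_force': 0.0, 'width': 87.92341256081865}
```

View pics/top0.png

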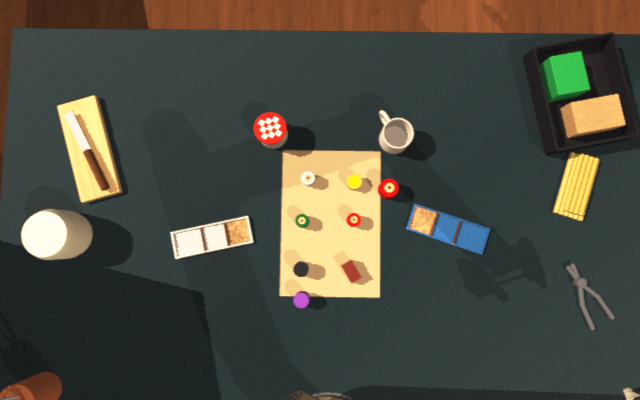

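View pics/scene0.png

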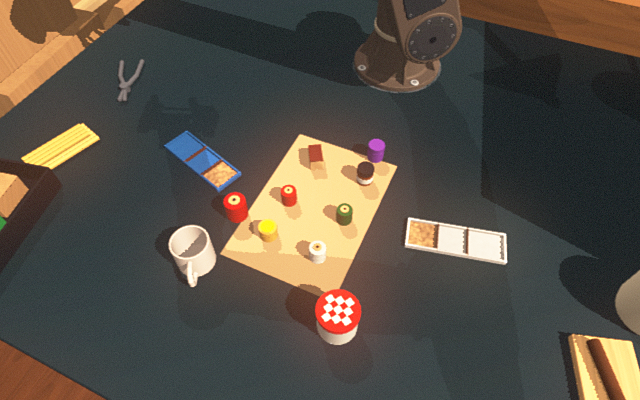

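```bash
cat > h.py <<'E'
import numpy as np, cv2
def proj(cal,P):
    c=cal["view"]@np.r_[P,1]; return np.array([cal["cx"]+cal["fx"]*c[0]/-c[2],cal["cy"]-cal["fy"]*c[1]/-c[2]])
def ray(cal,uv,z):
    V=cal["view"];R=V[:3,:3];o=-R.T@V[:3,3]
    d=R.T@np.array([(uv[0]-cal["cx"])/cal["fx"],-(uv[1]-cal["cy"])/cal["fy"],-1])
    return o+d*(z-o[2])/d[2]
E
python3 - <<'E'
import cv2
im=cv2.imread("pics/top0.png")
cv2.imwrite("pics/stock.png",cv2.resize(im[165:310,278:402],None,fx=4,fy=4,interpolation=cv2.INTER_CUBIC))
a=cv2.resize(im[210:262,165:259],None,fx=8,fy=8,interpolation=cv2.INTER_CUBIC)
b=cv2.resize(im[201:258,401:495],None,fx=8,fy=8,interpolation=cv2.INTER_CUBIC)[:184*3]
b=cv2.resize(im[201:258,401:495],None,fx=5,fy=5,interpolation=cv2.INTER_CUBIC)
a=cv2.resize(im[210:267,165:259],None,fx=5,fy=5,interpolation=cv2.INTER_CUBIC)
cv2.imwrite("pics/trays.png",cv2.vconcat([a,b]))
E
```

```text
(no output)
```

View pics/stock.png

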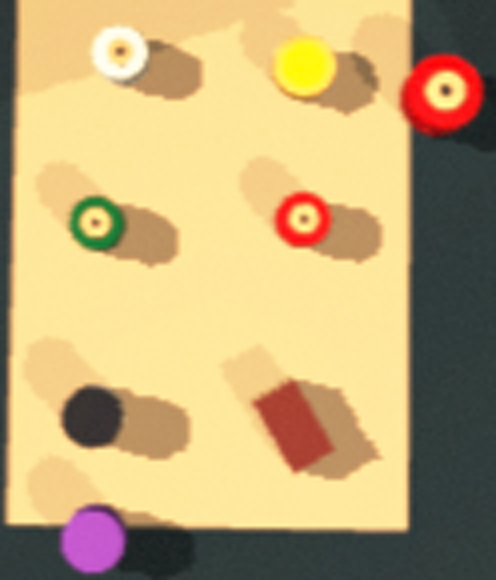

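View pics/trays.png

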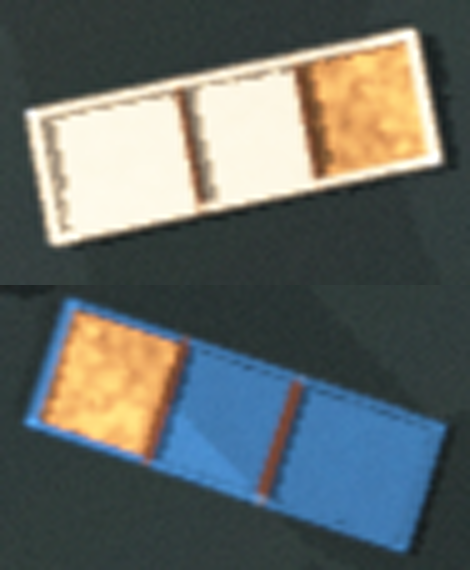

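The candidates for the red spool are the small one at (354,220) and the large one at (389,188); I take the small one. For the glue jar they are the black-lidded jar at (301,269) and the purple one at (301,300); I take the black-lidded one. The close crop confirms both choices. The cork ends lie at the right of the white tray and at the left of the blue tray.

```bash
cat > meas.py <<'E'
from h import *
from plant import bot
import json
from scipy.optimize import least_squares
cal=bot.get_calibration("top"); sc=bot.get_calibration("scene")
st=lambda p:(np.array(p)+.5)/4-.5+[278,165]
out={}
for n,p,z in[("white",(120,54),38),("green",(97,222),38),("red",(303,219),38),("tin",(304,67),32),("glue",(92,416),44)]:
    out[n]=ray(cal,st(p),z)[:2].tolist()
    print(n,np.round(out[n],1),"scene px top",proj(sc,[*out[n],z]).round(1))
for n,p,z in[("purple",(93,541),44),("bigred",(445,92),45)]: print(n,ray(cal,st(p),z).round())
def rect(uv,L,W,z):
    P=np.array([ray(cal,u,z)[:2] for u in uv])
    print(" sides",[round(float(np.linalg.norm(P[i]-P[i-1])),1) for i in range(4)])
    c=P.mean(0); d=(P[1]+P[2]-P[0]-P[3]); y=np.arctan2(d[1],d[0]); return [*c,float(y)]
B=[st(p) for p in[(254,403),(333-41+0,380),(333,448),(296,472)]]
out["block"]=rect([B[1],B[2],B[3],B[0]],50,30,32)
k=lambda p,o:(np.array(p)+.5)/5-.5+o
# order: cork-end first -> +x end
W=[k(p,[165,210]) for p in[(442,160),(52,245),(25,112),(415,28)]]
Bl=[k(p,[401,201]) for p in[(68,13),(445,140),(408,267),(25,140)]]
out["white_tray"]=rect(W,198,68,10); out["blue_tray"]=rect(Bl,198,68,10)
for n in("block","white_tray","blue_tray"):
    print(n,np.round(out[n],3),"scene",proj(sc,[*out[n][:2],32 if n=="block" else 10]).round(1))
json.dump(out,open("m.json","w"))
E
python3 meas.py
python3 - <<'E'
import cv2
im=cv2.imread("pics/scene0.png")
cv2.imwrite("pics/sc_crop.png",cv2.resize(im[120:275,160:510],None,fx=2.28,fy=2.28,interpolation=cv2.INTER_CUBIC))
E
```

```text
white [647.3  58.4] scene px top [316.9 246.8]
green [543.3  70.8] scene px top [343.5 209.4]
red [546.9 -55.4] scene px top [288.1 190.4]
tin [641.4 -55.5] scene px top [267.1 225.8]
glue [425.7  71.4] scene px top [364.9 167.8]
purple [351.  69.  44.]
bigred [ 625. -141.   45.]
 sides [27.1, 48.1, 26.9, 48.9]
 sides [67.8, 199.6, 68.2, 200.4]
 sides [67.7, 197.8, 66.3, 199.8]
block [420.857 -51.176  -2.583] scene [314.9 152.7]
white_tray [499.541 299.184   1.798] scene [455.  239.6]
blue_tray [ 528.328 -293.323   -1.882] scene [201.2 158.3]
```

View pics/sc_crop.png

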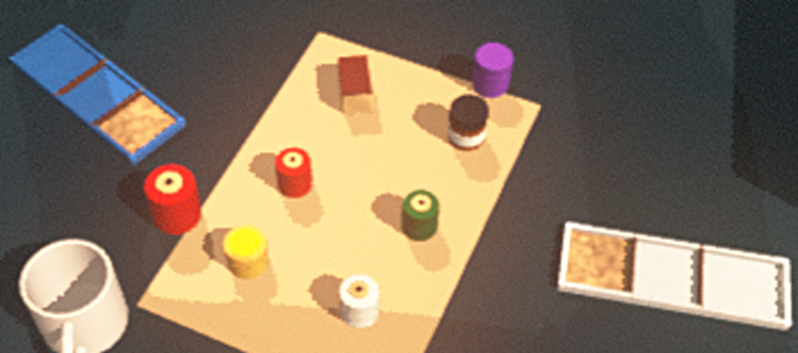

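```bash
cat > pp.py <<'E'
from h import *
from plant import bot
import json
from scipy.spatial.transform import Rotation as R
m=json.load(open("m.json"))
def quat(a): return (R.from_euler("z",a)*R.from_euler("x",np.pi)).as_quat()
def best(pos,a):  # closing line is symmetric: take the half turn with least wrist motion
    c=[]
    for b in(a,a+np.pi):
        q=bot.solve_ik(pos,quat(b))
        if q is not None: c.append((abs(np.array(q)-bot.read_state()["joint_pos"]).max(),b))
    return quat(min(c)[1])
def slot(tray,dx):
    x,y,w=m[tray]; return x+dx*np.cos(w),y+dx*np.sin(w),w
def pick(n,a,z,w):
    x,y=m[n][:2]; bot.move_gripper(60)
    bot.move_ptp([x,y,110],best([x,y,110],a)); bot.line_to([x,y,z],150)
    bot.move_gripper(w-8,20); bot.line_to([x,y,110],150)
    s=bot.read_state(); print(n,"width",round(s["width"],1),"ff",round(s["finger_force"],1),"t",round(s["t"],1)); return s["width"]>w-5
def place(tray,dx,z):
    x,y,a=slot(tray,dx)
    bot.move_ptp([x,y,110],best([x,y,110],a)); bot.line_to([x,y,z+14],150); bot.line_to([x,y,z+4.5],40)
    bot.pause(.2); s=bot.read_state(); print(" placed err",np.round(s["tcp_pos"]-[x,y,z+4.5],1),"F",s["contact_force"].round(1))
    bot.move_gripper(60); bot.line_to([x,y,110],150); print(" t",round(bot.read_state()["t"],1))
E
python3 - <<'E'
from pp import *
if pick("tin",np.pi/2,10,39): place("blue_tray",-7,10)
cv2.imwrite("pics/top1.png",cv2.resize(bot.camera("top")[150:290,250:500,::-1],None,fx=3,fy=3))
s=bot.read_state();cv2.imwrite("pics/w1.png",bot.camera("wrist")[...,::-1])
E
```

```text
tin width 38.4 ff 20.0 t 5.5
 placed err [ 0.2 -0.1  0.2] F [0.1 0.5 1.5]
 t 9.2
```

View pics/w1.png

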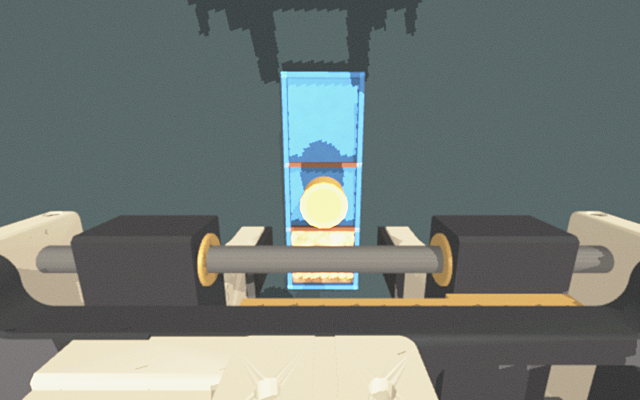

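The wrist view shows the tin at (323,203), upright between the dividers at rows 165 and 229, and centred. I carry on with the other four.

Run:
```python
from pp import *
if pick("block",m["block"][2],10,30): place("blue_tray",60,10)
if pick("green",np.pi/2,14,34): place("blue_tray",-67,14)
if pick("red",np.pi/2,14,34): place("white_tray",-67,14)
if pick("glue",0,14,38): place("white_tray",-7,14)
x,y,_=slot("white_tray",0); bot.line_to([x,y,200],200)
bot.move_joints([-0.947,0.359,0.012,0,-1.224,-0.288])
t=bot.camera("top")[...,::-1]; s=bot.camera("scene")[...,::-1]
cv2.imwrite("pics/t2.png",t); cv2.imwrite("pics/s2.png",s)
rs=lambda i:cv2.resize(i,(375,225),interpolation=cv2.INTER_CUBIC)
cv2.imwrite("pics/end.png",cv2.vconcat([cv2.hconcat([rs(t[200:260,160:260]),rs(t[200:260,398:498])]),cv2.hconcat([rs(s[190:280,395:520]),rs(s[110:200,150:275])])]))
cv2.imwrite("pics/end_full.png",cv2.resize(t[90:310,160:500],None,fx=2,fy=2))
print(bot.read_state()["t"])
```

```text
block width 29.8 ff 20.0 t 12.9
 placed err [-0.1 -0.   0. ] F [ 0.2 -0.2  0.3]
 t 16.9
green width 33.5 ff 20.0 t 20.9
 placed err [-0.1 -0.   0.1] F [-0.1  0.2 -0.4]
 t 24.7
red width 33.8 ff 20.0 t 27.8
 placed err [-0.1  0.   0.1] F [ 0.  -0.1 -0.7]
 t 31.7
glue width 37.6 ff 20.0 t 35.3
 placed err [-0.1 -0.   0.1] F [-1.3  0.3 -0.1]
 t 39.4
43.4833
```

View pics/end.png

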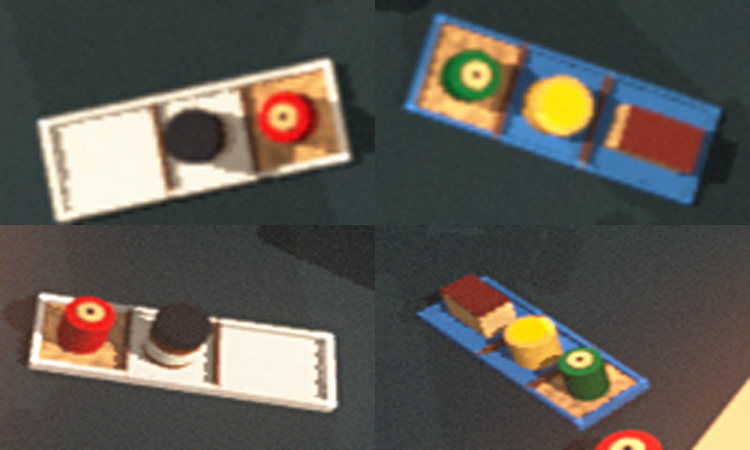

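View pics/end_full.png

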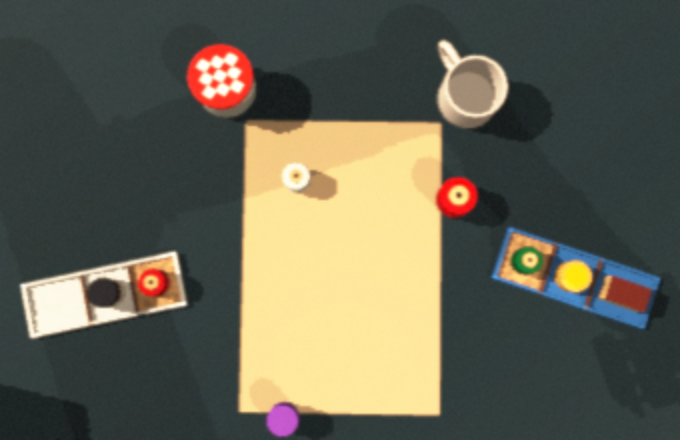

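Every item is in its compartment. I check the numbers against the limits before handing in.

Run:
```python
from pp import *
cal=bot.get_calibration("top"); sc=bot.get_calibration("scene")
for n,tr,p,o,z,sp in[("red","white_tray",(287,117),160,42,(90,305,395,190)),("glue","white_tray",(195,136),160,48,(180,326,395,190)),("green","blue_tray",(97,75),398,42,(206,360,150,110)),("tin","blue_tray",(184,105),398,36,(156,333,150,110)),("block","blue_tray",(286,139),398,36,(103,297,150,110))]:
    P=ray(cal,(np.array(p)+.5)/3.75-.5+[o,200],z)
    x,y,w=m[tr]; d=P[:2]-[x,y]; c,s=np.cos(w),np.sin(w)
    S=np.array([sp[0]/3+sp[2],(sp[1]-225)/2.5+sp[3]])
    print(n,"tray xy",np.round([c*d[0]+s*d[1],-s*d[0]+c*d[1]],1),"scene pred-seen",(proj(sc,P)-S).round(1))
```

```text
red tray xy [-70.3   0.5] scene pred-seen [-1.9  2.9]
glue tray xy [-10.7   0.3] scene pred-seen [-0.8 -2. ]
green tray xy [-70.2  -1.6] scene pred-seen [0.2 0.3]
tin tray xy [-9.5 -1.5] scene pred-seen [-0.1 -0.8]
block tray xy [59.9 -1.5] scene pred-seen [-1.3 -1.3]
```

```bash
python3 -c "
from plant import bot
print(bot.close_job())"
```

```text
the job is handed in; nothing more can be done
None
```

I handed the job in at about 43 s on the robot's clock: both kits are made up as asked, the last pictures put all five things inside their limits and upright, and the white spool, mug and storage jar look untouched, but the hand-in gave no verdict.

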